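# Run down the loose wing nut of a tray-mending clamp

### The arm

A 6-joint arm with a two-finger parallel gripper is mounted at the origin on the work surface. World frame = base frame: x ahead of the robot, y to its left, z up, the work surface at z = 0. Lengths are in m, angles in degrees, forces in N, time in s.
With the tool pointing down it reaches from about 0.25 to 0.725 m from the base axis. Payload 9.7 kg.
Tool frame: the origin (TCP) lies between the finger pads; the fingertips stand 17 mm ahead of it and the grasp point (between the pads) lies 2 mm behind it; z points along the fingers, y is the direction in which the jaws open and shut (so a half turn about z gives the same grasp; the last joint's range is limited). The gripper opens to 85 mm and grips with 20 to 120 N. Pads are 22 mm wide; open, the fingers measure 114 mm over their backs; the gripper's body (76 mm by 85 mm) begins 54 mm behind the grasp point. The pads swing forward as they close: fully open they stand 13 mm farther back than shut.
Start: joints at [-67.323, 4.979, 10.078, 95.1, 0, 90], TCP at [0.212, -0.507, 0.248] pointing down, gripper open.
Joint ranges: [-179.16, 179.16], [-48.56, 103.87], [-65.8, 70.77], [-126.05, 130.52], [-82.76, 87.17], [-180, 180]. Speed limits (degrees/s): [127.2, 127.2, 147.25, 180, 180, 180].

### API

Orientations are given as [roll, pitch, yaw] about the fixed x, y, z axes, in that order (R = Rz(yaw) Ry(pitch) Rx(roll)).
In Python, from workcell import monitor, cams, order gives the robot as it stands. The module is installed in compiled form; this text tells all that it offers.
- The arm moves only by the shell command python3 -m handwheel 'ROWS' [OPENING] [FORCE]. ROWS is JSON, a list of rows, each a list of 6 numbers: the shift along the tool's x, y, z in m, then the turn, a rotation vector about the tool's x, y, z in degrees. In form: [[tx, ty, tz, wx, wy, wz], ...]. A call has exactly 8 rows; each row shifts and turns the commanded pose from where the row before left it, along the tool's axes as they then stand; what a row does not reach is not made up. A row lasts 1/12 s, in which the tool goes at most 41.7 mm and 7.16 degrees, less where a joint would pass 70% of its speed; a pose out of reach is approached as far as the arm can. A call is refused whole if a number of a shift passes 0.0417 or a number of a turn 7.16, either way. A call with a gripper value outside its range is refused whole. OPENING is the opening, from -1 (shut) to 1 (fully open), set as the call begins (- or left out, the last holds). The fingers move at their own pace and stop on an object; FORCE is the grip in N (left out, the last holds). Time passes only in rows, so rows that do not move let the fingers close, or fill a call up. It gives the time, the measured TCP pose, the force and the opening at its end, in the units of the state.
- monitor.get_obs(): the state, without advancing time (a new reading comes with each control period).
- cams.camera(name): name is "scene" or "top" or "wrist"; returns a dict with "img" (480x640x3 uint8, red, green, blue), "depth" (480x640 float32, m along the optical axis (not along the pixel's ray), 0 where there is no reading), "fx", "fy", "cx", "cy" (pixels), "distortion" ([k1, k2, p1, p2, k3] as OpenCV has them; the pictures are not rectified), "rvec" (rotation vector, rad) and "tvec" (3), from world to camera coordinates, as OpenCV has them; the wrist camera has in their place "tool_from_camera" (4x4, takes a point from camera to tool coordinates, whose origin is the TCP and whose axes are the flange's). Camera axes: x right, y down, z forward; pixel columns grow to the right and rows downward; lengths in m; the calibration is good to about 2 mm. A picture is of the moment at which its call begins: read the wrist's pose just before it.
- order.job_done(): hands the job in, once; it reports no verdict.
The state is a dict: "time": time; "q": joint angles; "qd": joint speeds; "joint_efforts": joint torques, N m; "ee_pos": TCP position; "tcp_rot": TCP orientation; "wrist_force": force on the tool from outside, world axes, zero at the start; "torque": the same for the moment, N m; "opening": finger opening in m.
Only numpy, scipy, OpenCV 4.12 (cv2) and the standard library are available. Lean on these libraries where they do the work, as an engineer would, in place of code of your own. Each camera call takes 0.05 s, during which the arm holds its last target. There are 200 camera calls.

### The job

A drying tray is held in the mending jig by two strap clamps, but one clamp's wing nut has been left backed off, its strap standing clear of the tray's rail. Turn that wing nut clockwise with repeated pushes of the fingertips against its wings until it is fully tight and the strap is down on the rail; never grip the nut, and finish with the hand clear. Leave the other, already tight nut as it is, and leave everything else on the bench where it lies.

Things in the scene. Friction and masses are not known exactly. Their poses are not given: they have to be found in the camera images.
- jig: the mending jig, fixed to the bench: plywood board 180 x 460 x 18 mm holding a bamboo-framed drying tray (300 x 440 mm). Origin on the bench surface midway between the two studs; +x points from the studs into the tray, y along the row of studs, z up. Studs at y = +110 and -110 mm, x = 0; either may carry the loose nut. The tray's near rail spans x = 25 to 55 mm, its top 38 mm above the bench.
- jig_bar (a point): middle of the 10 mm steel tie bar fixed along the jig's y at its x = 43 mm, axis 118 mm above the bench, on two posts at y = +-215 mm (126 mm high). It passes over the sweep of the ears of both nuts, so fingers cannot follow an ear all the way round: work on the side of the nut away from the tray. Axes as the jig.
- loose_nut_mid (a point): the loose wing nut: two upright round ears (discs 30 mm in diameter, 8 mm thick, centres 30 mm either side of the axis, 90 mm tip to tip) on a hub. This point lies on the axis at the ears' mid height, 72 mm above the bench when tight, up to 85 mm when loose (it sinks 7 mm per turn). Ear tops are 15 mm above it. x axis along the line of the ears, turning with the nut; z up.
- loose_nut (a joint): turn of the loose nut in rad, growing clockwise seen from above (tightening). 12.0 is the hard stop: fully tight, strap on the rail. It starts between 0.3 and 3.3. Light friction, 0.03 N m (about 1 N at an ear); it stays where it is left, and its strap comes down with it.
- loose_nut_drive: the two ear faces of the loose nut that are pushed to tighten it (on each ear the face towards counter-clockwise, seen from above). Origin at the nut's foot on the axis, axes as loose_nut_mid.
- loose_nut_back: the two opposite ear faces of the loose nut (pushing these would loosen it). If the fingers press on a drive face and a back face at the same time, the nut is being gripped. Origin and axes as loose_nut_drive.
- loose_nut_hub: the hub of the loose nut, 26 mm across (34 mm at its 3 mm foot flange), its top 6 mm below loose_nut_mid. The 12 mm stud through it ends 84 mm above the bench. Origin at the nut's foot, on the axis, 22 mm below loose_nut_mid.
- tight_nut_mid (a point): the tight nut, the same in every way and on the other stud: the same point of it, 72 mm above the bench.
- tight_nut (a joint): turn of the tight nut in rad, read as for loose_nut; it starts tight, between 11.9 and 12.0, and must stay so.
- offcut: loose bamboo offcut 45 x 30 x 22 mm lying on the jig's board between the clamps; origin under its centre. To be left alone.
- washer: loose steel washer 32 mm across, 5 mm thick, lying on the jig's board near its outer end; origin under its centre. To be left alone.
- brush: loose hand brush lying on the woven floor of the tray; origin on its underside. To be left alone.
- mug: white mug 80 mm across, 90 mm high, to the right of the jig. To be left alone.
- glue: white bottle 60 mm across, 160 mm high, to the right of the jig. To be left alone.
- screwdriver: loose screwdriver lying on the woven floor of the tray, beside its near rail. To be left alone.
- hammer: loose hammer lying to the left of the jig. To be left alone.
- jar: amber jar 72 mm across, 90 mm high, to the left of the jig. To be left alone.

How it is judged:
By the outcome, as a careful person would: the job done as asked, in the order asked, and still so for the second after the job is handed in, with the robot touching nothing.
It also fails if it takes over 59 s, if anything falls off the work surface, if the arm or the gripper's body presses on something with over 40 N, if the wrist force passes 120 N, or if a joint passes its speed limit or range.

## Working session

There is one attempt and no reset: what is moved stays moved. The work goes in short steps, Python scripts to look and compute and a shell command to move; the robot and the scene stay as the last step left them, time stands still between calls to the robot, and variables do not carry over. Pictures are saved under pics/ and viewed, about 8 in all and at most 12, crops included, and the job is handed in when it is done.

```bash
mkdir -p pics; python3 - <<'E'
from workcell import monitor,cams
import cv2,numpy as np,pickle
o=monitor.get_obs();print(o)
for n in("scene","top"):
    c=cams.camera(n);pickle.dump(c,open(n+".pkl","wb"));cv2.imwrite(f"pics/{n}0.png",c["img"][:,:,::-1])
    print(n,c["fx"],c["distortion"],c["rvec"],c["tvec"])
E
```

```text
{'time': 0.0, 'q': array([-6.73226352e+01,  5.01196806e+00,  1.00335500e+01,  9.50996320e+01,
       -1.81365992e-03,  8.99994132e+01]), 'qd': array([-0.00895778,  0.04457435, -0.05633398, -0.06349114,  0.01559321,
       -0.02028538]), 'joint_efforts': array([-2.16901281e-03, -5.20391786e+01,  4.64801645e+01,  1.63828785e-02,
        7.34438277e-05,  4.97293769e-06]), 'ee_pos': array([ 0.21195859, -0.50728813,  0.24756663]), 'tcp_rot': array([-1.79921950e+02,  1.81285893e-03,  2.26779541e+01]), 'wrist_force': array([-0.01519351, -0.21175479, -0.84798899]), 'torque': array([-0.01814633, -0.00370374,  0.01101904]), 'opening': 0.0852775800457845}
scene 505.42180239286785 [-0.14722183  0.          0.          0.          0.        ] [ 1.30250002  1.98325272 -1.11103522] [ 0.23583308 -0.21336774  1.97566749]
top 489.0766295452582 [-0.0357454  0.         0.         0.         0.       ] [ 2.15308195 -2.10811258  0.20815756] [-0.02205846  0.59446416  1.26091599]
```

View pics/top0.png

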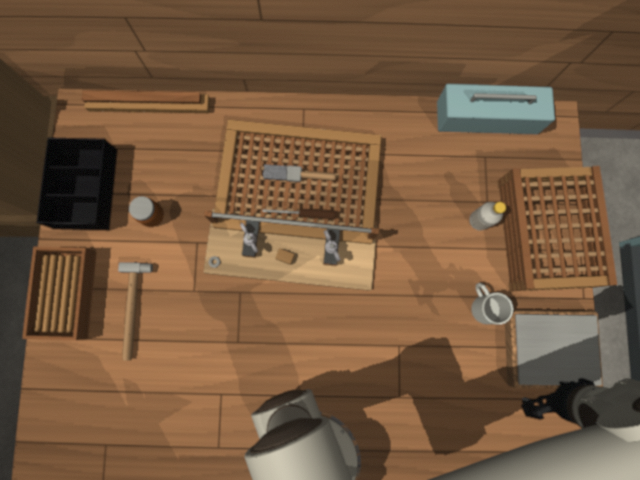

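View pics/scene0.png

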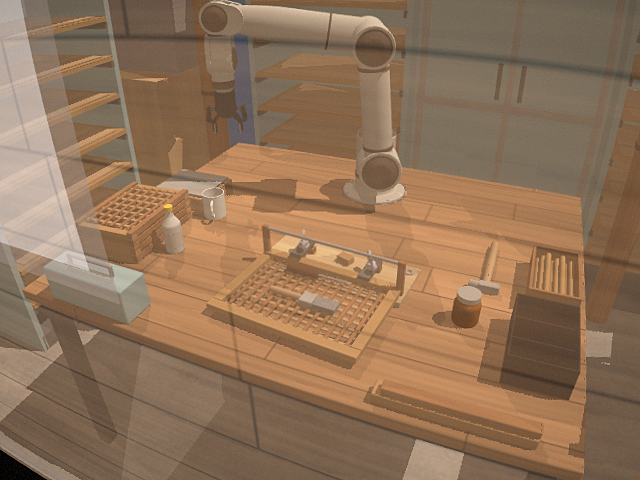

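The top view shows the jig at columns 205–380, rows 120–290, with nuts near (250,240) and (332,245) and the bar along row ~222. The scene view shows the same nuts at (303,245) and (372,265). Next I'll crop in and use depth for positions.

```bash
cat > h.py <<'E'
import numpy as np,cv2,pickle
def world(c,uv,z):
    "ray of pixel(s) onto plane z"
    K=np.array([[c["fx"],0,c["cx"]],[0,c["fy"],c["cy"]],[0,0,1.]])
    n=cv2.undistortPoints(np.array(uv,float).reshape(-1,1,2),K,np.array(c["distortion"]))[:,0]
    R=cv2.Rodrigues(np.array(c["rvec"],float))[0];t=np.array(c["tvec"],float).ravel()
    C=-R.T@t;d=np.c_[n,np.ones(len(n))]@R
    return C+d*((z-C[2])/d[:,2])[:,None]
def cloud(c,R=None,t=None):
    K=np.array([[c["fx"],0,c["cx"]],[0,c["fy"],c["cy"]],[0,0,1.]])
    v,u=np.mgrid[:480,:640];n=cv2.undistortPoints(np.stack([u,v],-1).reshape(-1,1,2).astype(float),K,np.array(c["distortion"]))[:,0]
    P=np.c_[n,np.ones(len(n))]*c["depth"].reshape(-1,1)
    if R is None:
        R=cv2.Rodrigues(np.array(c["rvec"],float))[0];t=np.array(c["tvec"],float).ravel();P=(P-t)@R
    else: P=P@R.T+t
    return P.reshape(480,640,3)
E
python3 - <<'E'
from h import *
c=pickle.load(open("top.pkl","rb"));s=pickle.load(open("scene.pkl","rb"))
a=cv2.resize(c["img"][205:295,200:390],None,fx=4.2,fy=4.2,interpolation=3)
b=cv2.resize(s["img"][225:290,255:415],None,fx=4.98,fy=4.2,interpolation=3)[:, :798]
b=b[:230]
im=np.vstack([a,cv2.resize(b,(a.shape[1],220))]);cv2.imwrite("pics/crop1.png",im[:,:,::-1]);print(im.shape)
for n,q,z in(("postL",(211,218),.126),("postR",(373,236),.126),("nL",(250,240),.08),("nR",(332,245),.08),("boardNL",(205,272),.018),("boardNR",(372,289),.018)):print(n,world(c,[q],z).round(3))
P=cloud(c)
for r in((235,262,238,265),(215,240,205,218),(228,245,370,380),(230,268,238,264),(230,268,320,345)):
    Q=P[r[0]:r[1],r[2]:r[3]].reshape(-1,3);Q=Q[Q[:,2]>0.055];print(r,len(Q),Q.mean(0).round(3),Q.max(0).round(3))
E
```

```text
(598, 798, 3)
postL [[0.615 0.267 0.126]]
postR [[ 0.577 -0.147  0.126]]
nL [[0.568 0.171 0.08 ]]
nR [[ 0.559 -0.044  0.08 ]]
boardNL [[0.487 0.298 0.018]]
boardNR [[ 0.451 -0.157  0.018]]
(235, 262, 238, 265) 126 [0.559 0.167 0.103] [0.586 0.193 1.348]
(215, 240, 205, 218) 72 [0.614 0.264 0.134] [0.633 0.284 1.348]
(228, 245, 370, 380) 80 [ 0.589 -0.15   0.113] [ 0.599 -0.139  0.131]
(230, 268, 238, 264) 149 [0.561 0.167 0.116] [0.599 0.193 1.348]
(230, 268, 320, 345) 493 [ 0.555 -0.042  0.079] [0.604 0.003 1.348]
```

View pics/crop1.png

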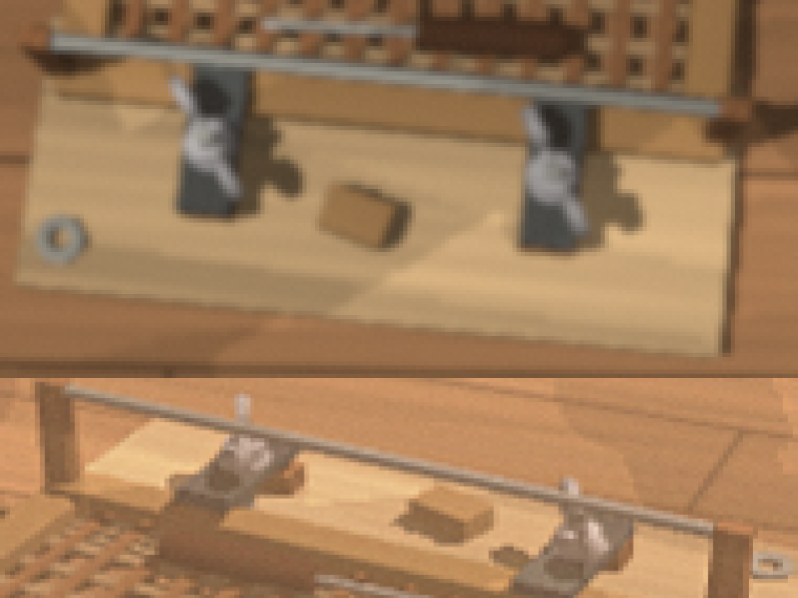

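The crop shows both nuts' ears lying almost along jig x (the left nut about (208,140), the right about (552,175)). The offcut is between them and the washer is at (62,240). Loose or tight isn't clear yet, so I'll compare ear and strap heights.

```bash
python3 - <<'E'
from h import *
S={n:pickle.load(open(n+".pkl","rb")) for n in("top","scene")}
y=np.radians(-4.6);ex=np.array([np.cos(y),np.sin(y)]);ey=np.array([-ex[1],ex[0]]);O=np.array([.554,.063])
for n,c in S.items():
    P=cloud(c).reshape(-1,3);J=np.c_[(P[:,:2]-O)@ex,(P[:,:2]-O)@ey,P[:,2]]
    for s in(1,-1):
        m=(abs(J[:,1]-110*s/1000)<.03)&(abs(J[:,0])<.06)&(J[:,2]>.02)&(J[:,2]<.112)
        Q=J[m];print(n,s,len(Q),"hist z(5mm)",np.histogram(Q[:,2],np.arange(.02,.115,.005))[0],"p98",np.percentile(Q[:,2],[90,98]).round(4))
        E=Q[(Q[:,2]>.075)&(Q[:,0]<.033)];
        if len(E)>8:
            d=E[:,:2]-E[:,:2].mean(0);w,V=np.linalg.eigh(d.T@d);print("  ears",len(E),E.mean(0).round(4),"dir jig deg",np.degrees(np.arctan2(V[1,1],V[0,1])).round(1))
        K=Q[(Q[:,0]>.022)&(Q[:,0]<.055)&(Q[:,2]>.03)&(Q[:,2]<.07)];print("  strap end z",np.percentile(K[:,2],[10,50,90]).round(4) if len(K) else 0)
E
```

```text
top 1 688 hist z(5mm) [100   8  18  43  35 143 173  16  14  33  18  16  40  28   2   0   0   0] p98 [0.0804 0.0873]
  ears 68 [0.0022 0.1087 0.0827] dir jig deg -145.2
  strap end z [0.0367 0.0487 0.0531]
top -1 701 hist z(5mm) [115   8  19  37  22   0   7 133 172  31  17  32  29  23  25  28   3   0] p98 [0.0865 0.0977]
  ears 116 [ 0.004  -0.1087  0.0861] dir jig deg -149.8
  strap end z [0.0362 0.0592 0.063 ]Traceback (most recent call last):
  File "<stdin>", line 8, in <module>
    return _quantile_unchecked(
        a, q, axis, out, overwrite_input, method, keepdims, weights)
    return _ureduce(a,
                    func=_quantile_ureduce_func,
    ...<5 lines>...
                    overwrite_input=overwrite_input,
                    method=method)
    r = func(a, **kwargs)
    result = _quantile(arr,
                       quantiles=q,
    ...<2 lines>...
                       out=out,
                       weights=wgt)
    slices_having_nans = np.isnan(arr[-1, ...])
                                  ~~~^^^^^^^^^
IndexError: index -1 is out of bounds for axis 0 with size 0
```

The right-hand nut (jig y = −110) is the loose one: its ears and strap sit about 10 mm higher. Its axis is near world (0.545, −0.047). I'll square the hand to the jig, shut the fingers and move in for a close look.

```bash
python3 -m handwheel '[[0,0,0,0,0,6.8],[0,0,0,0,0,6.8],[0,0,0,0,0,6.8],[0,0,0,0,0,6.8],[0.017,-0.036,0,0,0,0],[0.017,-0.036,0,0,0,0],[0.017,-0.036,0,0,0,0],[0.017,-0.036,0,0,0,0]]' -1 20
python3 -m handwheel '[[0.017,-0.036,0,0,0,0],[0.017,-0.036,0,0,0,0],[0.017,-0.036,0,0,0,0],[0.017,-0.036,0,0,0,0],[0.017,-0.036,0,0,0,0],[0.017,-0.036,0,0,0,0],[0.017,-0.036,0,0,0,0],[0.017,-0.036,0,0,0,0]]'
python3 - <<'E'
from workcell import monitor,cams
import cv2,pickle
from scipy.spatial.transform import Rotation as Ro
from h import *
o=monitor.get_obs();c=cams.camera("wrist");pickle.dump((o,c),open("w.pkl","wb"));print(o["ee_pos"],o["tcp_rot"],o["q"],o["wrist_force"],o["opening"]);print(c["tool_from_camera"])
cv2.imwrite("pics/w1.png",c["img"][:,:,::-1])
E
```

```text
time: 0.77
ee_pos: [0.2914, -0.3678, 0.2478]
tcp_rot: [-180.0, 0.0, -4.6]
wrist_force: [0.4, 0.4, -0.2]
opening: 0.0003
time: 1.43
ee_pos: [0.4499, -0.0909, 0.2482]
tcp_rot: [180.0, -0.0, -4.5]
wrist_force: [0.5, -0.7, -1.0]
opening: 0.0002
[ 0.44991335 -0.09092544  0.24821261] [ 1.79996334e+02 -4.78456679e-03 -4.52192421e+00] [-1.14235390e+01 -7.42172256e+00 -2.11451343e+00  9.53020187e+01
 -3.06443083e-03  1.73098385e+02] [ 0.49619521 -0.66554373 -0.98213142] 0.0002390180608564131
[[ 1.42371421e-04 -9.57123427e-01 -2.89680384e-01  7.23470144e-02]
 [ 9.99999841e-01 -2.15527941e-05  5.62689403e-04  3.56726853e-04]
 [-5.44806632e-04 -2.89680418e-01  9.57123272e-01 -1.25167022e-01]
 [ 0.00000000e+00  0.00000000e+00  0.00000000e+00  1.00000000e+00]]
```

View pics/w1.png

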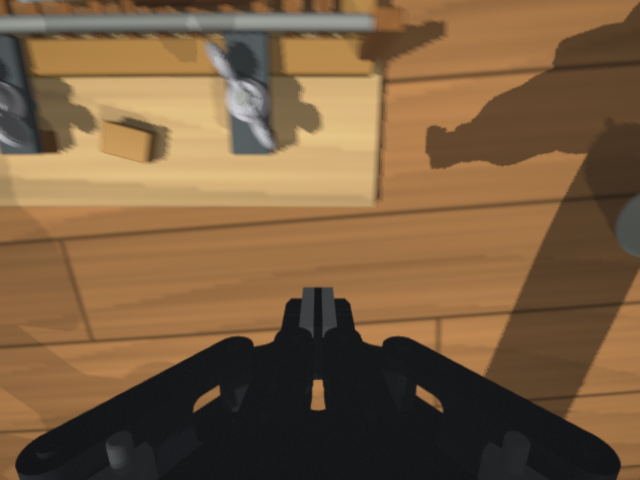

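The wrist view shows the loose nut's stud at (245,97) and its ears from (212,45) to (268,148). The bar is along row 22 and the offcut at (127,140). Next I'll fix the axis and ear angle from this view.

```bash
cat >> h.py <<'E'
from scipy.spatial.transform import Rotation as Ro
Y=np.radians(-4.6);EX=np.array([np.cos(Y),np.sin(Y)]);EY=np.array([-EX[1],EX[0]])
def wristcam(o,c):
    "give wrist picture world extrinsics"
    T=np.eye(4);T[:3,:3]=Ro.from_euler("xyz",o["tcp_rot"],degrees=True).as_matrix();T[:3,3]=o["ee_pos"]
    M=np.linalg.inv(T@np.array(c["tool_from_camera"]));c["rvec"]=cv2.Rodrigues(M[:3,:3])[0];c["tvec"]=M[:3,3];return c
def ears(c,A,zlo,bar=.034):
    "points of the nut higher than zlo, round axis A, in jig axes; principal direction"
    P=cloud(c).reshape(-1,3);J=np.c_[(P[:,:2]-A)@EX,(P[:,:2]-A)@EY,P[:,2]]
    r=np.hypot(J[:,0],J[:,1]);E=J[(r<.052)&(J[:,0]<bar)&(J[:,2]>zlo)&(J[:,2]<.108)]
    r=np.hypot(E[:,0],E[:,1]);F=E[r>.016]
    a=np.arctan2(F[:,1],F[:,0])*2;ang=np.degrees(np.arctan2(np.sin(a).mean(),np.cos(a).mean()))/2
    return E,ang
E
python3 - <<'E'
from h import *
o,c=pickle.load(open("w.pkl","rb"));c=wristcam(o,c)
print("stud",world(c,[(245,97)],.084),"ears",world(c,[(217,58),(262,137)],.09))
b=world(c,[(30,25),(360,20)],.123);print("bar",b)
P=cloud(c);print("stud depth pt",P[97,245],"bar",P[22,200],P[22,340],"board",P[180,200],"offcut",P[135,127])
A=world(c,[(245,97)],.084)[0,:2];E,a=ears(c,A,.07);print(len(E),a,np.percentile(E[:,2],[50,90,98,99.5]),E.mean(0))
d=b[1]-b[0];print("yaw",np.degrees(np.arctan2(-d[1],-d[0]))-90)
# fingertips
print("tip",P[290:300,305:332].reshape(-1,3).mean(0),c["depth"][292,310])
E
```

```text
stud [[ 0.5579941  -0.04270957  0.084     ]] ears [[ 0.58600772 -0.02660724  0.09      ]
 [ 0.52681213 -0.05324829  0.09      ]]
bar [[ 0.60881182  0.08437197  0.123     ]
 [ 0.59319041 -0.13015825  0.123     ]]
stud depth pt [ 0.55804599 -0.04263135  0.08358287] bar [ 0.60023885 -0.02728772  0.12348303] [ 0.59304262 -0.11724354  0.122982  ] board [0.49094337 0.02719833 0.0175328 ] offcut [0.53995769 0.08119419 0.0387884 ]
1886 29.531296072545526 [0.08360039 0.0961351  0.09734456 0.09792207] [-0.00144519 -0.00093112  0.08506244]
yaw -4.164745057545105
tip [ 0.46019205 -0.09232761  0.24385452] 0.14535874
```

```bash
python3 -m handwheel '[[0,0,0,0,0,-5],[0,0,0,0,0,-5],[0,0,0,0,0,-5],[0.0265,0.0033,0,0,0,0],[0.0265,0.0033,0.02,0,0,0],[0.0265,0.0033,0.02,0,0,0],[0.0265,0.0033,0.03,0,0,0],[0,0,0.03,0,0,0]]'
cat > look.py <<'E'
import sys
from workcell import monitor,cams
from h import *
o=monitor.get_obs();c=wristcam(o,cams.camera("wrist"));pickle.dump((o,c),open("w.pkl","wb"))
A=np.array([.5565,-.043]);zl=float(sys.argv[1]) if len(sys.argv)>1 else .082
E,a=ears(c,A,zl);p=o["ee_pos"][:2]-A
print("t",o["time"],"tcp jig",(p@EX).round(4),(p@EY).round(4),o["ee_pos"][2].round(4),"n",len(E),"ear ang",round(a,1),"ztop",np.percentile(E[:,2],99) if len(E) else 0,"F",o["wrist_force"].round(1),"q6",o["q"][5].round(1))
if len(sys.argv)>2: cv2.imwrite("pics/"+sys.argv[2],c["img"][:,:,::-1]);P=cloud(c);[print(r,P[r,311].round(4)-np.r_[o["ee_pos"]].round(4)) for r in range(284,306,2)]
E
python3 look.py .082 w2.png
```

```text
time: 2.15
ee_pos: [0.5594, -0.0863, 0.146]
tcp_rot: [180.0, -0.1, 10.5]
wrist_force: [0.6, 0.3, -0.2]
opening: -0.0
t 2.15 tcp jig 0.0064 -0.043 0.146 n 1839 ear ang 30.2 ztop 0.09769847207251296 F [ 0.6  0.3 -0.2] q6 160.7
284 [-0.0396 -0.0022 -0.1276]
286 [-0.0412 -0.0025 -0.1273]
288 [ 0.0091  0.0045 -0.012 ]
290 [ 0.0094  0.0045 -0.0093]
292 [ 0.0089  0.0044 -0.0083]
294 [ 0.0091  0.0043 -0.0061]
296 [ 0.0091  0.0043 -0.004 ]
298 [ 0.0092  0.0043 -0.0021]
300 [0.0094 0.0043 0.0001]
302 [0.0094 0.0043 0.0018]
304 [0.0095 0.0042 0.0038]
```

View pics/w2.png

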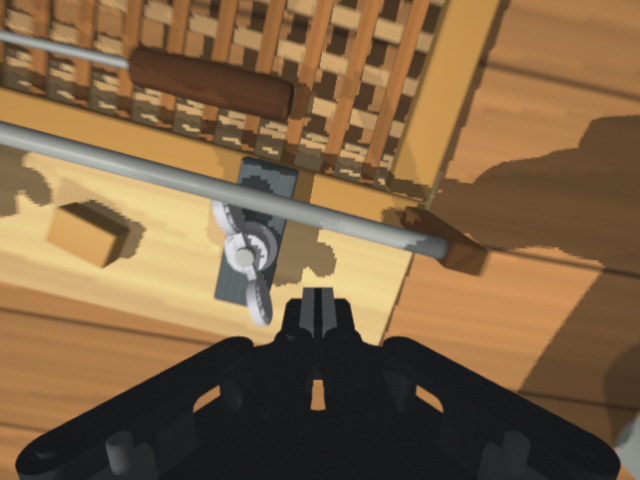

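```bash
cat > arc.py <<'E'
import sys
from workcell import monitor
from h import *
a0,a1,n,R=map(float,sys.argv[1:5]);o=monitor.get_obs();A=np.array([.5565,-.043])
p=o["ee_pos"][:2]-A;J=[np.array([p@EX,p@EY])]+[R*np.array([np.cos(t),np.sin(t)]) for t in np.radians(np.linspace(a0,a1,int(n)))]
y=np.radians(o["tcp_rot"][2])-Y
for d in np.diff(J,axis=0): print((d@[np.cos(y),np.sin(y)]).round(4),(d@[np.sin(y),-np.cos(y)]).round(4))
E
python3 -m handwheel '[[0,0,0.027,0,0,0],[0,0,0.027,0,0,0],[0,0,0,0,0,0],[0,0,0,0,0,0],[0,0,0,0,0,0],[0,0,0,0,0,0],[0,0,0,0,0,0],[0,0,0,0,0,0]]'
python3 look.py; python3 arc.py 265 85 16 .037
```

```text
time: 2.87
ee_pos: [0.5567, -0.0867, 0.0957]
tcp_rot: [180.0, -0.1, 10.5]
wrist_force: [-0.3, 0.2, -0.2]
opening: 0.0002
t 2.8667 tcp jig 0.0037 -0.0436 0.0957 n 3537 ear ang 73.8 ztop 0.10760155546025484 F [-0.3  0.2 -0.2] q6 160.7
-0.0048 -0.0082
-0.0069 -0.0034
-0.0061 -0.0048
-0.005 -0.0059
-0.0036 -0.0068
-0.0021 -0.0074
-0.0005 -0.0077
0.0011 -0.0077
0.0027 -0.0073
0.0041 -0.0066
0.0054 -0.0056
0.0064 -0.0043
0.0072 -0.0029
0.0076 -0.0013
0.0077 0.0003
0.0075 0.0019
```

```bash
python3 -m handwheel '[[-0.0048,-0.008,0.003,0,0,0],[-0.007,-0.0035,0,0,0,0],[-0.006,-0.005,0,0,0,0],[-0.005,-0.006,0,0,0,0],[-0.0035,-0.007,0,0,0,0],[-0.002,-0.0075,0,0,0,0],[-0.0005,-0.0075,0,0,0,0],[0.001,-0.0075,0,0,0,0]]'; python3 look.py
python3 -m handwheel '[[0.0025,-0.0075,0,0,0,0],[0.004,-0.0065,0,0,0,0],[0.0055,-0.0055,0,0,0,0],[0.0065,-0.0045,0,0,0,0],[0.007,-0.003,0,0,0,0],[0.0075,-0.0015,0,0,0,0],[0.0075,0.0005,0,0,0,0],[0.0075,0.002,0,0,0,0]]'; python3 look.py .085 w3.png | head -1
```

```text
time: 3.58
ee_pos: [0.519, -0.0398, 0.0915]
tcp_rot: [180.0, -0.0, 10.5]
wrist_force: [-0.4, -0.7, 0.1]
opening: 0.0004
t 3.5833 tcp jig -0.0376 0.0002 0.0915 n 5685 ear ang -18.9 ztop 0.10684959214996502 F [-0.4 -0.7  0.1] q6 165.1
time: 4.3
ee_pos: [0.5625, -0.0059, 0.0911]
tcp_rot: [-180.0, 0.0, 10.5]
wrist_force: [-0.8, -0.2, 1.2]
opening: 0.0001
t 4.3 tcp jig 0.003 0.0374 0.0911 n 2961 ear ang 66.2 ztop 0.1075474742051484 F [-0.8 -0.2  1.2] q6 168.9
```

View pics/w3.png

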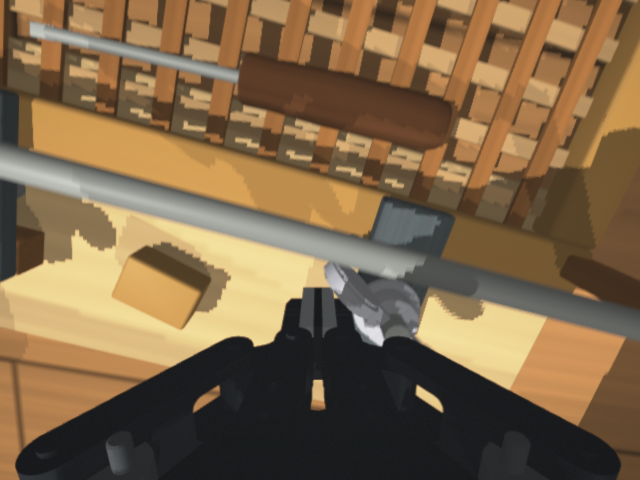

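Pass 1 worked: the finger carried the ear to about 60°, next to the fingertips at (335,275), and the forces stayed low. Lifting, returning and sweeping again.

```bash
python3 -m handwheel '[[0,0,-0.04,0,0,0],[-0.006,0.026,0,0,0,0],[-0.006,0.026,0,0,0,0],[-0.006,0.026,0,0,0,0],[0,0,0,0,0,0],[0,0,0,0,0,0],[0,0,0,0,0,0],[0,0,0,0,0,0]]'; python3 look.py .082 w4.png|head -1
```

```text
time: 5.02
ee_pos: [0.5584, -0.0857, 0.1312]
tcp_rot: [-180.0, -0.0, 10.5]
wrist_force: [-0.3, 0.2, 0.7]
opening: -0.0002
t 5.0167 tcp jig 0.0054 -0.0424 0.1312 n 2158 ear ang 54.3 ztop 0.09468619625593214 F [-0.3  0.2  0.7] q6 160.8
```

View pics/w4.png

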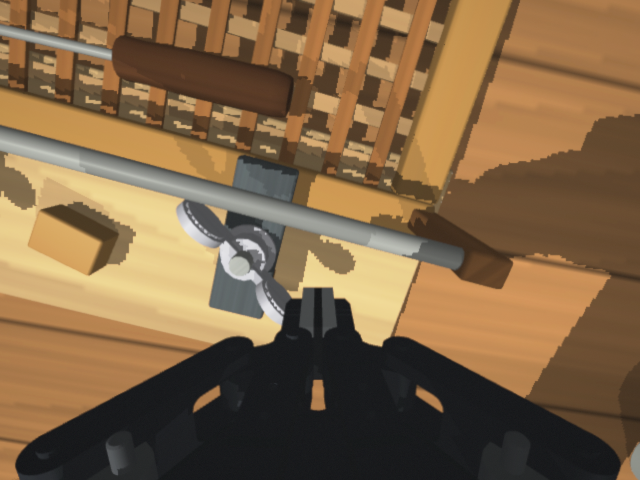

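The ears are now at about 56° and sunk 3 mm, as expected. The near ear is left of the fingers at (272,300). Descending for pass 2.

```bash
python3 -m handwheel '[[0,0,0.02,0,0,0],[0,0,0.021,0,0,0],[0,0,0,0,0,0],[0,0,0,0,0,0],[-0.005,-0.008,0,0,0,0],[-0.007,-0.0035,0,0,0,0],[-0.006,-0.005,0,0,0,0],[-0.005,-0.006,0,0,0,0]]'
python3 -m handwheel '[[-0.0035,-0.007,0,0,0,0],[-0.002,-0.0075,0,0,0,0],[-0.0005,-0.0075,0,0,0,0],[0.001,-0.0075,0,0,0,0],[0.0025,-0.0075,0,0,0,0],[0.004,-0.0065,0,0,0,0],[0.0055,-0.0055,0,0,0,0],[0.0065,-0.0045,0,0,0,0]]'
python3 -m handwheel '[[0.007,-0.003,0,0,0,0],[0.0075,-0.0015,0,0,0,0],[0.0075,0.0005,0,0,0,0],[0.0075,0.002,0,0,0,0],[0,0,0,0,0,0],[0,0,-0.02,0,0,0],[0,0,-0.02,0,0,0],[0,0,0,0,0,0]]'
python3 -m handwheel '[[-0.006,0.026,0,0,0,0],[-0.006,0.026,0,0,0,0],[-0.006,0.026,0,0,0,0],[0,0,0,0,0,0],[0,0,0,0,0,0],[0,0,0,0,0,0],[0,0,0,0,0,0],[0,0,0,0,0,0]]'; python3 look.py .08 w5.png|head -1
```

```text
time: 5.73
ee_pos: [0.5311, -0.0679, 0.0913]
tcp_rot: [180.0, -0.1, 10.5]
wrist_force: [0.2, -0.1, 0.1]
opening: -0.0002
time: 6.4
ee_pos: [0.5355, -0.0123, 0.0902]
tcp_rot: [-180.0, 0.0, 10.5]
wrist_force: [-0.4, -0.7, -0.3]
opening: -0.0002
time: 7.07
ee_pos: [0.5654, -0.0062, 0.1341]
tcp_rot: [179.9, -0.3, 10.5]
wrist_force: [0.5, 0.6, 0.9]
opening: 0.0001
time: 7.73
ee_pos: [0.5603, -0.0851, 0.1302]
tcp_rot: [-180.0, 0.0, 10.5]
wrist_force: [0.0, 0.2, -0.2]
opening: 0.0003
t 7.7333 tcp jig 0.0072 -0.0417 0.1302 n 2003 ear ang 52.0 ztop 0.09117745165485976 F [ 0.   0.2 -0.2] q6 160.8
```

Pass 2 gave another half turn, with ear tops now at 91 mm (87 mm when tight). Pass 3 goes slightly lower, and I'll watch the force.

```bash
python3 -m handwheel '[[0,0,0.02,0,0,0],[0,0,0.022,0,0,0],[0,0,0,0,0,0],[0,0,0,0,0,0],[-0.005,-0.008,0,0,0,0],[-0.007,-0.0035,0,0,0,0],[-0.006,-0.005,0,0,0,0],[-0.005,-0.006,0,0,0,0]]'
python3 -m handwheel '[[-0.0035,-0.007,0,0,0,0],[-0.002,-0.0075,0,0,0,0],[-0.0005,-0.0075,0,0,0,0],[0.001,-0.0075,0,0,0,0],[0.0025,-0.0075,0,0,0,0],[0.004,-0.0065,0,0,0,0],[0.0055,-0.0055,0,0,0,0],[0,0,0,0,0,0]]'
python3 -m handwheel '[[0.0065,-0.0045,0,0,0,0],[0.007,-0.003,0,0,0,0],[0.0075,-0.0015,0,0,0,0],[0.0075,0.0005,0,0,0,0],[0.0075,0.002,0,0,0,0],[0,0,0,0,0,0],[0,0,0,0,0,0],[0,0,0,0,0,0]]'; python3 look.py .08|head -1
python3 -m handwheel '[[0,0,-0.02,0,0,0],[0,0,-0.02,0,0,0],[-0.006,0.026,0,0,0,0],[-0.006,0.026,0,0,0,0],[-0.006,0.026,0,0,0,0],[0,0,0,0,0,0],[0,0,0,0,0,0],[0,0,0,0,0,0]]'; python3 look.py .077 w6.png|head -1
```

```text
time: 8.45
ee_pos: [0.5331, -0.0676, 0.0893]
tcp_rot: [180.0, -0.1, 10.5]
wrist_force: [1.6, -0.5, -0.5]
opening: 0.0003
time: 9.12
ee_pos: [0.5323, -0.0171, 0.0881]
tcp_rot: [-180.0, -0.0, 10.6]
wrist_force: [-0.8, -0.2, -0.7]
opening: 0.0
time: 9.78
ee_pos: [0.5658, -0.0057, 0.0882]
tcp_rot: [-180.0, 0.0, 10.5]
wrist_force: [0.3, 1.3, 0.2]
opening: 0.0001
t 9.7833 tcp jig 0.0062 0.0379 0.0882 n 3174 ear ang 63.4 ztop 0.10791523410181085 F [0.3 1.3 0.2] q6 169.0
time: 10.5
ee_pos: [0.562, -0.0854, 0.1284]
tcp_rot: [-180.0, -0.0, 10.4]
wrist_force: [0.1, 0.5, 0.6]
opening: 0.0002
t 10.5 tcp jig 0.0089 -0.0418 0.1284 n 1947 ear ang 50.2 ztop 0.0876894340860286 F [0.1 0.5 0.6] q6 160.9
```

View pics/w6.png

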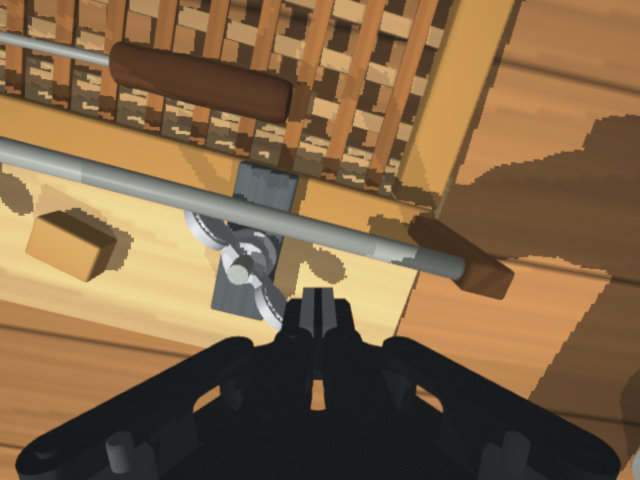

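Ears are at about 51° with tops at 87.7 mm, so a little turn remains (the near ear shows at (270,300)). For the final push I'll use small steps and watch the force.

```bash
python3 -m handwheel '[[0,0,0.02,0,0,0],[0,0,0.0205,0,0,0],[0,0,0,0,0,0],[0,0,0,0,0,0],[-0.005,-0.006,0,0,0,0],[-0.0035,-0.0017,0,0,0,0],[-0.0035,-0.002,0,0,0,0],[0,0,0,0,0,0]]'
python3 look.py .077|cut -c1-60
python3 -m handwheel '[[-0.001,-0.0008,0,0,0,0],[-0.001,-0.0008,0,0,0,0],[-0.001,-0.0008,0,0,0,0],[-0.001,-0.0008,0,0,0,0],[0,0,0,0,0,0],[0,0,0,0,0,0],[0,0,0,0,0,0],[0,0,0,0,0,0]]'
python3 look.py .077
```

```text
time: 11.22
ee_pos: [0.5484, -0.0778, 0.0889]
tcp_rot: [180.0, -0.1, 10.5]
wrist_force: [0.3, 0.1, -0.5]
opening: 0.0002
t 11.2167 tcp jig -0.0053 -0.0353 0.0889 n 4914 ear ang 71.8
time: 11.93
ee_pos: [0.5441, -0.0757, 0.0877]
tcp_rot: [-180.0, 0.0, 10.5]
wrist_force: [0.8, 0.4, -0.7]
opening: -0.0004
t 11.9333 tcp jig -0.0098 -0.0336 0.0877 n 5300 ear ang 65.3 ztop 0.1078940141919587 F [ 0.8  0.4 -0.7] q6 161.6
```

```bash
for i in 1; do python3 -m handwheel '[[-0.0012,-0.0009,0,0,0,0],[-0.0012,-0.0009,0,0,0,0],[-0.0012,-0.0009,0,0,0,0],[-0.0012,-0.0009,0,0,0,0],[0,0,0,0,0,0],[0,0,0,0,0,0],[0,0,0,0,0,0],[0,0,0,0,0,0]]'; done
python3 -m handwheel '[[-0.0011,-0.001,0,0,0,0],[-0.0011,-0.001,0,0,0,0],[-0.0011,-0.001,0,0,0,0],[0,0,0,0,0,0],[0,0,0,0,0,0],[0,0,0,0,0,0],[0,0,0,0,0,0],[0,0,0,0,0,0]]'; python3 look.py .077
```

```text
time: 12.65
ee_pos: [0.539, -0.0731, 0.0879]
tcp_rot: [180.0, -0.0, 10.5]
wrist_force: [3.4, -2.2, -0.8]
opening: 0.0
time: 13.32
ee_pos: [0.5377, -0.0723, 0.0884]
tcp_rot: [179.7, -0.3, 10.4]
wrist_force: [15.5, -10.8, -6.4]
opening: 0.0001
t 13.3167 tcp jig -0.0164 -0.0307 0.0884 n 5017 ear ang 52.9 ztop 0.10779882082578901 F [ 15.5 -10.8  -6.4] q6 162.0
```

The nut is hard against its stop: 19 N, and the finger no longer follows the command. Backing off the same way, lifting clear and checking.

```bash
python3 -m handwheel '[[0.004,0.004,0,0,0,0],[0.006,0.005,0,0,0,0],[0.004,0.004,0,0,0,0],[0,0,-0.03,0,0,0],[-0.01,0,-0.04,0,0,0],[-0.04,0,-0.04,0,0,0],[-0.04,-0.01,0,0,0,0],[0,0,0,0,0,0]]'
python3 -m handwheel '[[-0.02,-0.03,0,0,0,0],[0,-0.03,0,0,0,0],[0,-0.02,0,0,0,0],[0,0,0,0,0,0],[0,0,0,0,0,0],[0,0,0,0,0,0],[0,0,0,0,0,0],[0,0,0,0,0,0]]'
python3 look.py .077 w7.png|head -1
python3 - <<'E'
from h import *
o,c=pickle.load(open("w.pkl","rb"));A=np.array([.5565,-.043])
for n,B in(("loose",A),("tight",A+.22*EY)):
    P=cloud(c).reshape(-1,3);J=np.c_[(P[:,:2]-B)@EX,(P[:,:2]-B)@EY,P[:,2]]
    E,a=ears(c,B,.075);K=J[(abs(J[:,0]+.01)<.045)&(abs(J[:,1])<.02)&(J[:,2]>.043)&(J[:,2]<.066)]
    print(n,"n",len(E),"ang",round(a,1),"ztop",np.percentile(E[:,2],[98,99]).round(4),"strap z",np.percentile(K[:,2],[25,50,75]).round(4))
E
```

```text
time: 14.03
ee_pos: [0.4663, -0.0852, 0.189]
tcp_rot: [-180.0, 0.0, 10.4]
wrist_force: [1.3, -0.7, -1.1]
opening: -0.0001
time: 14.7
ee_pos: [0.4371, -0.0112, 0.187]
tcp_rot: [-180.0, 0.0, 10.4]
wrist_force: [0.5, 0.1, 1.1]
opening: 0.0004
t 14.7 tcp jig -0.1216 0.0222 0.187 n 1662 ear ang 32.6 ztop 0.08732481433852698 F [0.5 0.1 1.1] q6 168.1
loose n 1792 ang 32.6 ztop [0.087  0.0873] strap z [0.0492 0.0499 0.052 ]
tight n 932 ang 38.1 ztop [0.087  0.0873] strap z [0.0484 0.0493 0.0501]
```

View pics/w7.png

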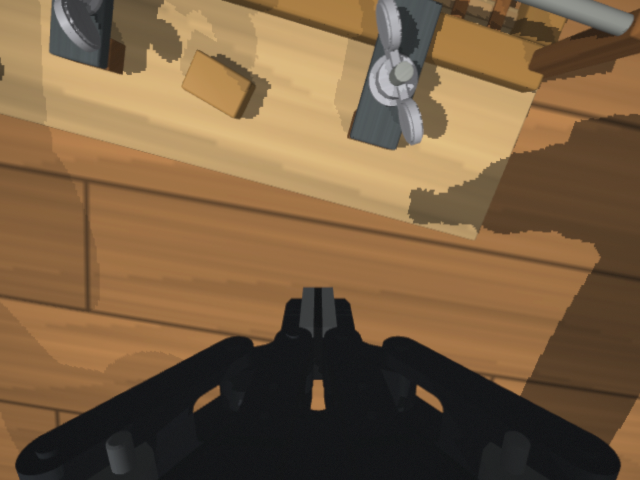

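The picture shows the loose nut at (395,75) with its ears along 33°. The offcut at (218,85) is undisturbed and the hand is clear. Both nuts' ear tops read 87.0 mm, so I'm handing in.

```bash
python3 -c "
from workcell import order;print(order.job_done())"
```

```text
the job is handed in; nothing more can be done
None
```

The loose wing nut (the right-hand one, on the stud at jig y = −110 mm) is tight and its strap is down on the rail. I turned it clockwise with the shut fingertips: three sweeps of roughly half a turn each, then a short final push to the stop. The nut was never gripped, and I handed the job in at about 15 s with the hand well clear.

- **Stop reached:** on the last push the force rose to about 19 N and the finger stopped following the command.
- **Height:** the ear tops read 87.0 mm, the same as the tight nut and the value expected when tight. They started at about 98 mm.
- **Strap:** it reads about 50 mm above the bench, against 49 mm for the other clamp's strap. It started about 10 mm higher than the other one.
- **Other nut:** I never went near it. It was only partly in the last picture; its ears read 38° there and about 35° at the start, both rough figures.
- **Other objects:** the offcut shows undisturbed in the last picture. I did not photograph the remaining objects again, but the hand stayed clear of them and free-motion forces stayed under about 2 N.

No check failed. The ear angles read while the finger was down beside the nut were unreliable because the finger showed in the depth data, so I ignored them and relied on the readings with the hand lifted.

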